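# Chuck the step bit in the bench chuck

### The job

Take the step bit out of the bit block, stand it shank-down in the upright bench chuck until it is fully home, let go of it, and turn the knurled sleeve clockwise (seen from above) until all three jaws grip the shank. Make it hand-tight and stop there: do not keep wrenching the sleeve round once it has gone tight. Leave the other bits in the block, and the fittings and goods on the counter where they are.

Things in the scene. Friction and masses are not known exactly. Their poses are not given: they have to be found in the camera images.
- step_bit: steel step bit to be chucked, 62 mm tall, standing shank-down in the block; it goes into the chuck the same way up. Round shank 12 mm across, 40 mm long, chamfered foot; above it a head of three round steps, smaller upwards: 22 mm across x 12 tall, 15 x 5, 9 x 5 mm. Origin: centre of the shank's foot; z points up the bit
- cone_bit: steel countersink with the same 12 x 40 mm shank and a pointed 22 mm wide, 22 mm tall cone for a head; leave it in the block. Origin: centre of its foot
- barrel_bit: steel bit with the same 12 x 40 mm shank and a plain round head 18 mm across, 22 mm tall; leave it in the block. Origin: centre of its foot
- block: black plastic bit block, fixed, 140 mm (its x) by 50 mm (its y) by 44 mm tall. Three square 13.5 mm holes in a row along its x, 46 mm apart, 34 mm deep; the bits stand in them, their heads from 50 mm to 72 mm above the counter, in any order. Origin: centre of its underside
- chuck: upright bench chuck, fixed to the counter: grey round foot 116 mm across, column, and on top the steel chuck, its face 100 mm above the counter. Its vertical axis passes through the origin (centre of the underside)
- chuck_face (a point): on the chuck's axis, level with the top of the sleeve (100 mm above the counter). The jaws leave a round mouth here, 20 mm across when fully open (1.5 mm of radius less per rad of sleeve turn)
- chuck_floor (a point): on the chuck's axis, the floor of its pocket, 34 mm below the face; the lowest 16 mm of the pocket is a round socket 15.5 mm wide with a chamfered rim. A bit fully home has its foot here, its head from 6 to 28 mm above the face
- sleeve (a joint): turn of the knurled steel sleeve (ring 56 mm across, 64 to 100 mm above the counter, on the chuck's axis), rad: 0 jaws open, at most 3.9, starts at 0 to 0.7. Clockwise from above it grows and all jaws close together, 1.5 mm per rad, meeting the shank at about 2.7; then it gets ever stiffer (0.2 N m when free). It stays where it is left
- jaw0: one of the three coupled steel jaws in the chuck's mouth, 120 degrees apart, each 9 mm wide and 17 mm tall, top 1 mm above the face. Origin on the chuck's axis when open, 7.5 mm below the face; its own -x axis points inward, the way it slides as it closes
- jaw1: one of the three coupled steel jaws in the chuck's mouth, 120 degrees apart, each 9 mm wide and 17 mm tall, top 1 mm above the face. Origin on the chuck's axis when open, 7.5 mm below the face; its own -x axis points inward, the way it slides as it closes
- jaw2: one of the three coupled steel jaws in the chuck's mouth, 120 degrees apart, each 9 mm wide and 17 mm tall, top 1 mm above the face. Origin on the chuck's axis when open, 7.5 mm below the face; its own -x axis points inward, the way it slides as it closes
- coupling: brass pipe coupling, 36 mm across, 34 mm tall, standing loose; leave alone. Origin: centre of its underside
- elbow: brass pipe elbow, 26 mm thick, arms 30 mm long, lying loose; leave alone. Origin: under its corner
- tape: white tape roll lying flat, 90 mm across, 25 mm tall; leave alone. Origin: centre of its underside
- carton: small cardboard carton, 90 x 120 x 70 mm; leave alone. Origin: centre of its underside
- spray: spray can, 58 mm across, 190 mm tall, standing; leave alone. Origin: centre of its underside

How it is judged:
On the way, in this order (a step that is already met when the one before it is completed fails the run):
1. the step bit stands fully home in the chuck, released, the jaws not yet gripping it (horizontal distance between step_bit and chuck_floor below 0.005 m and z of step_bit in the frame of chuck_floor below 0.003 m and contact force between the fingers and step_bit below 0.1 N and value of joint sleeve below 2.2 rad), for 0.2 s.
2. all three jaws grip its shank (contact force between each of jaw0, jaw1, jaw2 and step_bit above 6 N), for 0.2 s.
At the end, for the whole second after the job is handed in: the step bit stands in the chuck, its foot within 3 mm of the pocket floor and 5 mm of the axis, upright within 0.08 rad, released; each of the three jaws presses on its shank with more than 6 N; the sleeve is at rest (all of step 2 and horizontal distance between step_bit and chuck_floor below 0.005 m and z of step_bit in the frame of chuck_floor below 0.003 m and contact force between the fingers and step_bit below 0.1 N and angle between step_bit's own z axis and vertical below 0.08 rad and velocity of joint sleeve below 0.05 rad/s); the robot touches nothing.
It fails at once if the sleeve is wrenched too tight: a jaw presses on the bit with more than 90 N (contact force between any of jaw0, jaw1, jaw2 and step_bit above 90 N).
It fails at once if another bit is pulled or knocked from its hole (moved more than 20 mm) (distance of any of cone_bit, barrel_bit from where it was at the start of the episode above 0.02 m).
It fails at once if goods on the counter are pushed aside (more than 30 mm) (distance of any of coupling, elbow, tape, carton, spray from where it was at the start of the episode above 0.03 m).
It also fails if it takes over 72 s, if anything falls off the work surface, if the arm or the gripper's body presses on something with over 40 N, if the wrist force passes 120 N, or if a joint passes its speed limit or range.

### The arm

A 7-joint arm with a two-finger parallel gripper is mounted at the origin on the work surface. World frame = base frame: x ahead of the robot, y to its left, z up, the work surface at z = 0. Lengths are in m, angles in rad, forces in N, time in s.
With the tool pointing down it reaches from about 0.4 to 0.85 m from the base axis. Payload 10.4 kg.
Tool frame: the origin (TCP) lies between the finger pads; the fingertips stand manip.tcp_to_tips ahead of it and the grasp point (between the pads) lies 2 mm behind it (manip.tcp_to_tips is the distance from the TCP to the fingertips, in m); y points along the fingers, z is the direction in which the jaws open and shut, and the axes are right-handed (so a half turn about y gives the same grasp; the last joint's range is limited). The gripper opens to 85 mm and grips with 20 to 120 N. Pads are 22 mm wide; open, the fingers measure 114 mm over their backs; the gripper's body (76 mm by 85 mm) begins 54 mm behind the grasp point. The pads swing forward as they close: fully open they stand 13 mm farther back than shut.
Start: joints at [1.181, 0.332, -0.065, 1.46, 0.022, 1.35, -0.088], TCP at [0.224, -0.583, 0.248] pointing down, gripper open.
Joint ranges: [-2.6, 2.6], [-0.5, 2.12], [-1.47, 1.34], [0.16, 2.42], [-1.27, 4.41], [0.06, 2.06], [-2.6, 2.6]. Speed limits (rad/s): [2.22, 2.22, 2.79, 2.79, 3.14, 3.14, 3.14].

### API

Orientations are given as a unit quaternion [x, y, z, w].
In Python, from workcell import manip gives the robot as it stands. The module is installed in compiled form; this text tells all that it offers.
- The arm moves only by the tool move_arm, never from a script. Its argument "increments" is a list of rows, each an object with "offset": the shift along the tool's x, y, z in m, a list of three; "yaw": the turn about the tool's y in degrees; "jaw": the closure in counts, from 0 (fully open) to 255 (shut). In form: [{"offset": [tx, ty, tz], "yaw": yaw, "jaw": jaw}, ...]. A call has 1 to 10 rows; each row is the pose to reach, as a shift and turn from the pose measured when the call began, along the tool's axes at that moment; what a row does not reach only later rows make up. A row lasts 1/12 s, in which the tool goes at most 41.7 mm and 7.16 degrees, less where a joint would pass 70% of its speed; a pose out of reach is approached as far as the arm can. A call with a gripper value outside its range is refused whole. The fingers move at their own pace and stop on an object; "squeeze" is the grip in N (left out, the last holds). Time passes only in rows, so rows that repeat a pose let the fingers close. It gives the time, the measured TCP pose, the force and the opening at its end, in the units of the state.
- manip.get_obs(): the state, without advancing time (a new reading comes with each control period).
- manip.camera(name): name is "scene" or "side" or "wrist"; returns a dict with "pixels" (420x560x3 uint8, red, green, blue), "depth" (420x560 float32, m along the optical axis (not along the pixel's ray), 0 where there is no reading), "intrinsics" (3x3 intrinsics, pixels), "R" (3x3) and "t" (3): a world point X has camera coordinates R X + t; the wrist camera has in their place "mount" (4x4, takes a point from camera to tool coordinates, whose origin is the TCP and whose axes are the tool frame's). Camera axes: x right, y down, z forward; pixel columns grow to the right and rows downward; lengths in m; the calibration is good to about 2 mm. A picture is of the moment at which its call begins: read the wrist's pose just before it.
- manip.hand_in(): hands the job in, once; it reports no verdict.
Trained networks look in a picture, given as the dict that the camera call returned (one of the last four; its "shot" number tells which), for a name from the list of things; names that differ only in an ending like _2 or _b are one class to them, and where a whole thing is asked for, a point or a joint stands for the part that bears it (a point fixed in the world has none). Each returns a list of dicts, best first, with "confidence" (0 to 1); they miss things now and then, are a little off and sometimes report something else, mostly with a low value. They report only what shows in the picture. A call takes as long as a camera call.
- manip.recognise(picture, query): "bbox" ([left, top, right, bottom] in pixels, round what is visible of it).
- manip.spot_point(picture, query): "centre" ([column, row] in pixels: a listed point, or the origin of a listed thing).
The state is a dict: "clock": time; "joint_pos": joint angles; "joint_velocities": joint speeds; "tau": joint torques, N m; "position": TCP position; "ee_rot": TCP orientation; "ft_force": force on the tool from outside, world axes, zero at the start; "torque": the same for the moment, N m; "grip_width": opening from 0.0 (shut) to 1.0 (fully open).
Only numpy, scipy, OpenCV 4.12 (cv2) and the standard library are available. Lean on these libraries where they do the work, as an engineer would, in place of code of your own. Each camera call takes 0.05 s, during which the arm holds its last target. There are 200 camera calls.

## Working session

There is one attempt and no reset: what is moved stays moved. The work goes in short steps, Python scripts to look and compute and a tool call to move; the robot and the scene stay as the last step left them, time stands still between calls to the robot, and variables do not carry over. Pictures are saved under pics/ and viewed, about 8 in all and at most 12, crops included, and the job is handed in when it is done.

Besides the shell and the picture viewer there is one more tool, called after "Emit:" by a JSON object that holds its "api" and its "payload", one argument or row to a line. move_arm: Moves the arm, as the interface text tells. Its arguments: {"type":"object","properties":{"increments":{"type":"array","items":{"type":"object","properties":{"offset":{"type":"array","items":{"type":"number"}},"yaw":{"type":"number"},"jaw":{"type":"number"}}}},"squeeze":{"type":"number"}},"required":["increments"]}

```bash
mkdir -p pics
cat > h.py <<'E'
import numpy as np, cv2
from workcell import manip
from scipy.spatial.transform import Rotation as Ro
def ray(p,cam,o=None):
    K=cam["intrinsics"]; return np.linalg.inv(K)@np.array([p[0],p[1],1.0])
def toworld(pc,cam,o=None):
    if "R" in cam: return np.array(cam["R"]).T@(pc-np.array(cam["t"]))
    m=np.array(cam["mount"]); pt=m[:3,:3]@pc+m[:3,3]
    return Ro.from_quat(o["ee_rot"]).as_matrix()@pt+np.array(o["position"])
def atz(p,cam,z,o=None):
    c=toworld(np.zeros(3),cam,o); d=toworld(ray(p,cam),cam,o)-c
    return c+d*(z-c[2])/d[2]
def cloud(cam,o=None):
    D=cam["depth"]; v,u=np.indices(D.shape); K=np.array(cam["intrinsics"])
    pc=np.stack([(u-K[0,2])/K[0,0]*D,(v-K[1,2])/K[1,1]*D,D],-1).reshape(-1,3)
    if "R" in cam: w=(pc-np.array(cam["t"]))@np.array(cam["R"])
    else:
        m=np.array(cam["mount"]); w=(pc@m[:3,:3].T+m[:3,3])@Ro.from_quat(o["ee_rot"]).as_matrix().T+np.array(o["position"])
    w=w.reshape(D.shape+(3,)); w[D<=0]=np.nan; return w
def save(cam,name): cv2.imwrite("pics/"+name,cam["pixels"][:,:,::-1])
E
python3 - <<'E'
from h import *
np.set_printoptions(precision=4,suppress=True)
o=manip.get_obs();print({k:np.round(v,3) for k,v in o.items()},manip.tcp_to_tips)
print(Ro.from_quat(o["ee_rot"]).as_matrix())
ims=[]
for n in ["scene","side","wrist"]:
    o=manip.get_obs();c=manip.camera(n); ims.append(c["pixels"][:,:,::-1])
    W=cloud(c,o)
    for q in ["step_bit","cone_bit","barrel_bit","block","chuck","sleeve","coupling","elbow","tape","carton","spray"]:
        r=manip.recognise(c,q)[:1]
        for x in r:
            b=np.array(x["bbox"]); u,v=int((b[0]+b[2])/2),int((b[1]+b[3])/2)
            print(n,q,round(x["confidence"],2),b.round(),W[min(v,419),min(u,559)])
    for q,z in [("chuck_face",.1),("step_bit",.01),("cone_bit",.01),("barrel_bit",.01),("block",0),("chuck",0)]:
        for x in manip.spot_point(c,q)[:1]: print(n,"spot",q,round(x["confidence"],2),np.round(x["centre"],1),atz(x["centre"],c,z,o))
    if n!="scene": save(c,n+"0.png")
    else: save(c,"scene0.png")
big=np.vstack([np.hstack(ims[:2]),np.hstack([ims[2],ims[2]*0])])
cv2.imwrite("pics/all0.png",cv2.resize(big,(800,600),interpolation=cv2.INTER_AREA))
E
```

```text
{'clock': np.float64(0.0), 'joint_pos': array([ 1.181,  0.333, -0.065,  1.461,  0.022,  1.35 , -0.089]), 'joint_velocities': array([-0.002, -0.   ,  0.001,  0.001, -0.001,  0.001, -0.002]), 'tau': array([  0.   , -62.545,   0.049, -39.161,   0.016,   0.01 ,   0.   ]), 'position': array([ 0.224, -0.583,  0.248]), 'ee_rot': array([-0.129,  0.696, -0.695,  0.129]), 'ft_force': array([-0.176,  0.061, -0.28 ]), 'torque': array([-0.032, -0.01 , -0.016]), 'grip_width': np.float64(1.0)} 0.017
[[-0.9335 -0.0006  0.3587]
 [-0.3587  0.0013 -0.9335]
 [ 0.0001 -1.     -0.0014]]
scene step_bit 0.59 [364. 234. 381. 248.] [0.512  0.1401 0.0646]
scene cone_bit 0.55 [358. 251. 368. 264.] [0.5543 0.1601 0.0616]
scene barrel_bit 0.69 [346. 259. 357. 283.] [0.5977 0.1752 0.0673]
scene block 0.87 [331. 233. 390. 312.] [0.5712 0.1713 0.0451]
scene chuck 0.69 [197. 154. 249. 213.] [ 0.5992 -0.2088  0.0502]
scene sleeve 0.84 [206. 153. 234. 180.] [ 0.6041 -0.2013  0.0967]
scene coupling 0.9 [336. 200. 352. 218.] [0.448  0.005  0.0297]
scene elbow 0.71 [125. 195. 205. 267.] [ 0.7834 -0.1092  0.0714]
scene tap
[... 865 characters left out ...]
17   0.072 ]
side coupling 0.87 [168. 258. 185. 284.] [ 0.4337 -0.015   0.0349]
side elbow 0.93 [262. 240. 285. 268.] [ 0.6182 -0.0083  0.0258]
side tape 0.68 [326. 225. 374. 270.] [ 0.7749 -0.0089  0.0026]
side carton 0.84 [332. 258. 417. 349.] [ 0.752  -0.1845  0.0679]
side spray 0.83 [300. 107. 333. 193.] [0.7462 0.1604 0.1253]
side spot chuck_face 0.9 [284.1 331. ] [ 0.5919 -0.2213  0.1   ]
side spot step_bit 0.68 [207.6 212. ] [0.508  0.1471 0.01  ]
side spot cone_bit 0.54 [226.8 209. ] [0.5493 0.1466 0.01  ]
side spot barrel_bit 0.46 [243.2 199.7] [0.5884 0.1669 0.01  ]
side spot block 0.84 [226.5 209. ] [0.5492 0.1569 0.    ]
side spot chuck 0.8 [285.8 362.8] [ 0.594  -0.2219  0.    ]
```

View pics/all0.png

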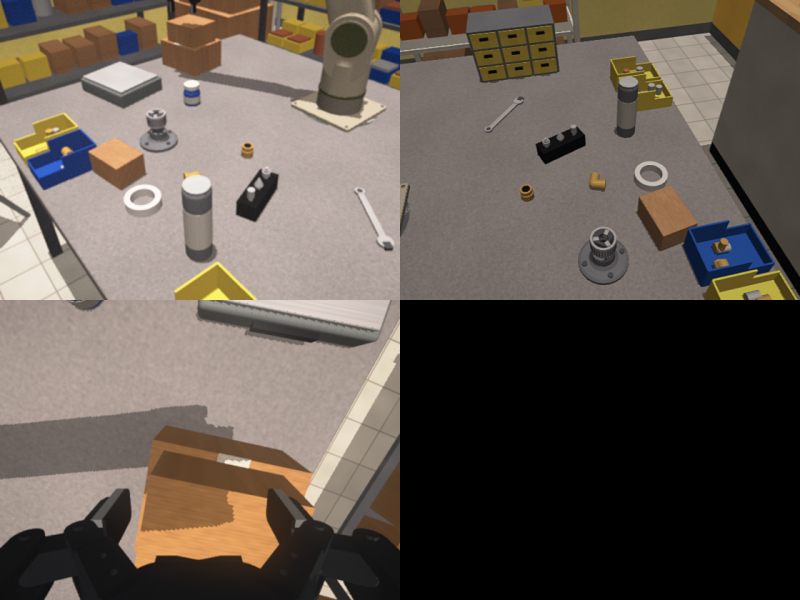

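```bash
cat >> h.py <<'E'
def plan(p,zdir=None):
    """offset in tool axes to world point p; yaw so tool z along zdir (mod 180)"""
    o=manip.get_obs();M=Ro.from_quat(o["ee_rot"]).as_matrix()
    off=M.T@(np.array(p)-o["position"]); y=None
    if zdir is not None:
        d=M.T@np.array([*zdir,0]); y=np.degrees(np.arctan2(d[0],d[2])); y=(y+90)%180-90
    print("off",off.round(4),"yaw",y,"pos",np.round(o["position"],4),"q7",round(o["joint_pos"][6],3))
E
python3 - <<'E'
from h import *
np.set_printoptions(precision=3,suppress=True)
c=manip.camera("side");print(manip.camera("wrist")["mount"])
cv2.imwrite("pics/s1.png",cv2.resize(c["pixels"][150:240,170:280,::-1],None,fx=6,fy=6,interpolation=cv2.INTER_CUBIC))
d=np.array([.589-.511,.165-.141]);d/=np.linalg.norm(d);print(d)
plan([.53,.08,.25],[-d[1],d[0]])
E
```

```text
[[ 0.     0.962  0.272 -0.07 ]
 [-0.    -0.272  0.962 -0.126]
 [ 1.    -0.     0.     0.001]
 [ 0.     0.     0.     1.   ]]
[0.956 0.294]
off [-0.523 -0.002 -0.51 ] yaw 3.9109003971520337 pos [ 0.224 -0.583  0.248] q7 -0.089
```

View pics/s1.png

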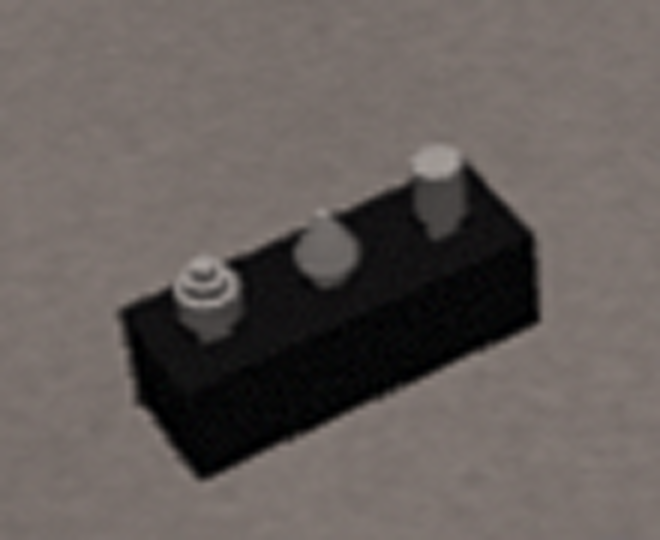

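Emit:
{"api": "move_arm", "payload": {
  "increments": [
    {"offset": [-0.03,0,-0.03],"yaw": 0,"jaw": 0},
    {"offset": [-0.06,0,-0.06],"yaw": 1,"jaw": 0},
    {"offset": [-0.09,0,-0.09],"yaw": 2,"jaw": 0},
    {"offset": [-0.12,0,-0.12],"yaw": 3,"jaw": 0},
    {"offset": [-0.15,0,-0.15],"yaw": 3.9,"jaw": 0},
    {"offset": [-0.18,0,-0.18],"yaw": 3.9,"jaw": 0},
    {"offset": [-0.21,0,-0.21],"yaw": 3.9,"jaw": 0},
    {"offset": [-0.24,0,-0.24],"yaw": 3.9,"jaw": 0},
    {"offset": [-0.27,0,-0.27],"yaw": 3.9,"jaw": 0},
    {"offset": [-0.3,0,-0.3],"yaw": 3.9,"jaw": 0}
  ]
}}

```text
clock: 3.63
position: [0.3939, -0.2008, 0.2487]
ee_rot: [0.105, -0.699, 0.7, -0.105]
ft_force: [1.3, -0.0, 1.3]
grip_width: 0.998
```

Run:
```python
from h import *
plan([.549,.152,.25],[-.294,.956]); print(manip.get_obs()["joint_pos"])
```

```text
off [-0.252  -0.0016 -0.2916] yaw 0.011553549772088445 pos [ 0.3939 -0.2008  0.2487] q7 -0.879
[ 0.79467579 -0.05589943 -0.40766751  1.89461567 -0.02236639  1.2974215
 -0.87864723]
```

Emit:
{"api": "move_arm", "payload": {
  "increments": [
    {"offset": [-0.03,0,-0.035],"yaw": 0,"jaw": 0},
    {"offset": [-0.06,0,-0.07],"yaw": 0,"jaw": 0},
    {"offset": [-0.09,0,-0.1],"yaw": 0,"jaw": 0},
    {"offset": [-0.12,0,-0.13],"yaw": 0,"jaw": 0},
    {"offset": [-0.15,0,-0.165],"yaw": 0,"jaw": 0},
    {"offset": [-0.18,0,-0.2],"yaw": 0,"jaw": 0},
    {"offset": [-0.21,0,-0.235],"yaw": 0,"jaw": 0},
    {"offset": [-0.235,0,-0.27],"yaw": 0,"jaw": 0},
    {"offset": [-0.252,0,-0.29],"yaw": 0,"jaw": 0},
    {"offset": [-0.252,0,-0.292],"yaw": 0,"jaw": 0}
  ]
}}

```text
clock: 4.47
position: [0.5491, 0.1587, 0.2484]
ee_rot: [-0.107, 0.7, -0.698, 0.107]
ft_force: [-0.5, 0.1, -0.2]
grip_width: 0.999
```

```bash
cat > look.py <<'E'
from h import *
import sys
np.set_printoptions(precision=4,suppress=True)
o=manip.get_obs();c=manip.camera("wrist");W=cloud(c,o)
for q in ["step_bit","cone_bit","barrel_bit"]:
    for x in manip.recognise(c,q)[:1]: print(q,x)
    for x in manip.spot_point(c,q)[:1]: print("spot",q,x["confidence"],x["centre"],atz(x["centre"],c,.01,o))
# heads by height
m=(W[...,2]>.052)&(W[...,2]<.08)&(abs(W[...,0]-.55)<.1)&(abs(W[...,1]-.155)<.07)
n,l,s,ce=cv2.connectedComponentsWithStats(m.astype(np.uint8))
for i in range(1,n):
    if s[i,4]>40:
        P=W[l==i];print(s[i],P.mean(0),P.min(0),P.max(0),"mid",(P.min(0)+P.max(0))/2)
save(c,sys.argv[1]);plan([.511,.141,.15],[-.294,.956]);print(o["joint_pos"])
E
python3 look.py w1.png
```

```text
step_bit {'bbox': [272.1, 226.3, 291.1, 249.9], 'confidence': 0.69}
spot step_bit 0.76 [286.1, 217.9] [0.5157 0.137  0.01  ]
cone_bit {'bbox': [272.9, 183.3, 292.1, 206.0], 'confidence': 0.86}
spot cone_bit 0.72 [282.4, 187.0] [0.55   0.1526 0.01  ]
barrel_bit {'bbox': [270.1, 140.8, 289.0, 161.6], 'confidence': 0.73}
spot barrel_bit 0.66 [279.0, 145.0] [0.5944 0.1707 0.01  ]
[269 140  20  20 296] [0.5941 0.1711 0.0724] [0.5851 0.1624 0.055 ] [0.6024 0.1795 0.0745] mid [0.5937 0.1709 0.0647]
[272 184  21  21 348] [0.5526 0.1549 0.0619] [0.5405 0.1436 0.0521] [0.5616 0.1649 0.0731] mid [0.551  0.1542 0.0626]
[274 226  21  23 374] [0.5105 0.1386 0.065 ] [0.4978 0.1272 0.052 ] [0.5189 0.1483 0.0744] mid [0.5084 0.1378 0.0632]
off [ 0.0392  0.0985 -0.0019] yaw -0.10955469554795627 pos [0.549  0.1508 0.2485] q7 -1.776
[ 0.2732  0.3013 -0.7646  1.5757  0.2104  1.3482 -1.7819]
```

View pics/w1.png

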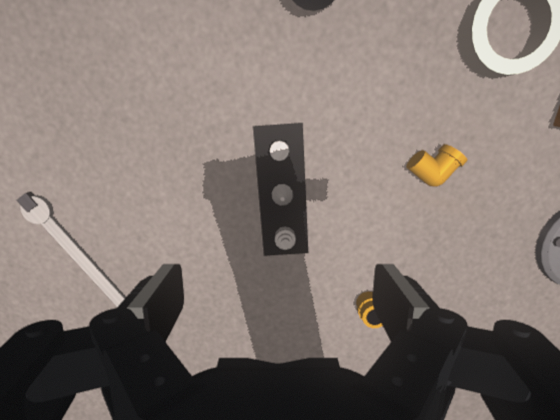

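Emit:
{"api": "move_arm", "payload": {
  "increments": [
    {"offset": [0.02,0.03,0],"yaw": -2,"jaw": 0},
    {"offset": [0.0424,0.06,0],"yaw": -4,"jaw": 0},
    {"offset": [0.0424,0.09,0],"yaw": -4,"jaw": 0},
    {"offset": [0.0424,0.1,0],"yaw": -4,"jaw": 0},
    {"offset": [0.0424,0.1,0],"yaw": -4,"jaw": 0},
    {"offset": [0.0424,0.1,0],"yaw": -4,"jaw": 0},
    {"offset": [0.0424,0.1,0],"yaw": -4,"jaw": 0}
  ]
}}

```text
clock: 5.4
position: [0.5099, 0.1386, 0.1504]
ee_rot: [0.127, -0.695, 0.696, -0.13]
ft_force: [-0.2, 0.3, -0.0]
grip_width: 1.0
```

```bash
python3 look.py w2.png; python3 -c "
from h import *
plan([.5085,.138,.066],[-.362,.932])"
```

```text
step_bit {'bbox': [260.4, 211.9, 290.3, 242.9], 'confidence': 0.69}
spot step_bit 0.84 [275.8, 208.4] [0.5094 0.1385 0.01  ]
cone_bit {'bbox': [260.9, 147.2, 291.2, 178.7], 'confidence': 0.84}
spot cone_bit 0.86 [277.9, 157.1] [0.5511 0.1525 0.01  ]
barrel_bit {'bbox': [263.2, 71.5, 291.8, 109.3], 'confidence': 0.77}
spot barrel_bit 0.58 [274.1, 94.1] [0.5958 0.1728 0.01  ]
[261  74  29  34 747] [0.5933 0.1707 0.0723] [0.5847 0.1621 0.0526] [0.6022 0.1795 0.0748] mid [0.5935 0.1708 0.0637]
[261 148  30  31 757] [0.5517 0.1546 0.0624] [0.5399 0.1437 0.0523] [0.5614 0.1648 0.0746] mid [0.5507 0.1543 0.0634]
[261 211  31  34 794] [0.5101 0.1384 0.0652] [0.4972 0.127  0.0521] [0.5189 0.1483 0.0744] mid [0.508  0.1377 0.0633]
off [-0.003  -0.0011 -0.0016] yaw 3.8930447467274973 pos [0.5088 0.1384 0.1489] q7 -1.727
[ 0.3189  0.2873 -0.7664  1.8072  0.2214  1.1314 -1.7266]
off [0.0004 0.0829 0.0001] yaw -0.23942574483197632 pos [0.5088 0.1384 0.1489] q7 -1.727
```

View pics/w2.png

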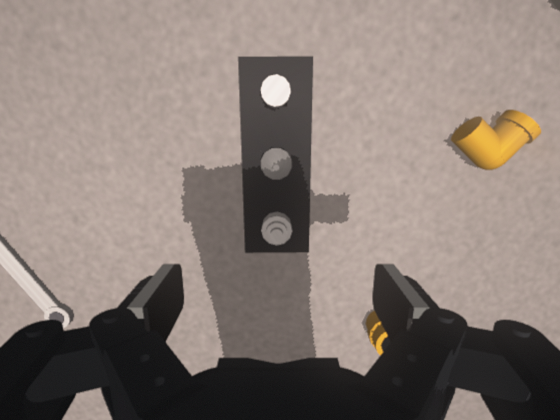

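Emit:
{"api": "move_arm", "payload": {
  "increments": [
    {"offset": [0.0005,0.03,0],"yaw": 0,"jaw": 0},
    {"offset": [0.0005,0.055,0],"yaw": 0,"jaw": 0},
    {"offset": [0.0005,0.075,0],"yaw": 0,"jaw": 0},
    {"offset": [0.0005,0.084,0],"yaw": 0,"jaw": 0},
    {"offset": [0.0005,0.085,0],"yaw": 0,"jaw": 0},
    {"offset": [0.0005,0.085,0],"yaw": 0,"jaw": 255},
    {"offset": [0.0005,0.085,0],"yaw": 0,"jaw": 255},
    {"offset": [0.0005,0.085,0],"yaw": 0,"jaw": 255},
    {"offset": [0.0005,0.085,0],"yaw": 0,"jaw": 255},
    {"offset": [0.0005,0.085,0],"yaw": 0,"jaw": 255}
  ],
  "squeeze": 50
}}

```text
clock: 6.58
position: [0.5088, 0.1381, 0.0646]
ee_rot: [0.128, -0.695, 0.696, -0.13]
ft_force: [0.6, 0.4, -0.3]
grip_width: 0.297
```

Emit:
{"api": "move_arm", "payload": {
  "increments": [
    {"offset": [0,0,0],"yaw": 0,"jaw": 255},
    {"offset": [0,0,0],"yaw": 0,"jaw": 255},
    {"offset": [0,0,0],"yaw": 0,"jaw": 255},
    {"offset": [0,0,0],"yaw": 0,"jaw": 255}
  ]
}}

```text
clock: 6.92
position: [0.509, 0.1381, 0.0648]
ee_rot: [0.128, -0.695, 0.696, -0.13]
ft_force: [0.6, -0.8, 1.2]
grip_width: 0.229
```

Emit:
{"api": "move_arm", "payload": {
  "increments": [
    {"offset": [0,0,0],"yaw": 0,"jaw": 255},
    {"offset": [0,-0.01,0],"yaw": 0,"jaw": 255},
    {"offset": [0,-0.03,0],"yaw": 0,"jaw": 255},
    {"offset": [0,-0.055,0],"yaw": 0,"jaw": 255},
    {"offset": [0,-0.08,0],"yaw": 0,"jaw": 255},
    {"offset": [0,-0.105,0],"yaw": 0,"jaw": 255},
    {"offset": [0,-0.125,0],"yaw": 0,"jaw": 255},
    {"offset": [0,-0.13,0],"yaw": 0,"jaw": 255},
    {"offset": [0,-0.13,0],"yaw": 0,"jaw": 255}
  ]
}}

```text
clock: 7.67
position: [0.5092, 0.1386, 0.1965]
ee_rot: [0.127, -0.694, 0.696, -0.131]
ft_force: [0.1, 0.7, -0.8]
grip_width: 0.232
```

Run:
```python
from h import *
o=manip.get_obs();print(o["grip_width"],o["ft_force"],o["joint_pos"])
plan([.592,-.15,.23])
c=manip.camera("wrist");s=manip.camera("side")
print(manip.recognise(s,"step_bit")[:2])
save(c,"w3.png")
```

```text
0.23181675648876288 [ 0.11387461  0.70744882 -0.80980652] [ 0.34080896  0.23471724 -0.78222944  1.75783187  0.17982129  1.21632007
 -1.69445246]
off [ 0.0259 -0.0326  0.2992] yaw None pos [0.5092 0.1386 0.1965] q7 -1.694
[{'bbox': [332.5, 259.3, 415.8, 350.8], 'confidence': 0.43}]
```

View pics/w3.png

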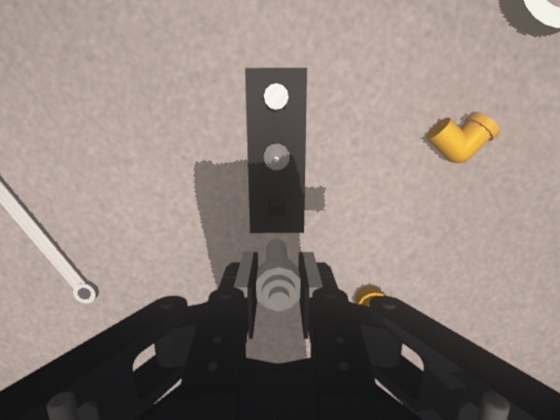

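Emit:
{"api": "move_arm", "payload": {
  "increments": [
    {"offset": [0.01,-0.02,0.03],"yaw": 0,"jaw": 255},
    {"offset": [0.02,-0.034,0.065],"yaw": 0,"jaw": 255},
    {"offset": [0.03,-0.034,0.1],"yaw": 0,"jaw": 255},
    {"offset": [0.042,-0.034,0.135],"yaw": 0,"jaw": 255},
    {"offset": [0.053,-0.034,0.17],"yaw": 0,"jaw": 255},
    {"offset": [0.064,-0.034,0.205],"yaw": 0,"jaw": 255},
    {"offset": [0.075,-0.034,0.24],"yaw": 0,"jaw": 255},
    {"offset": [0.086,-0.034,0.275],"yaw": 0,"jaw": 255},
    {"offset": [0.097,-0.034,0.31],"yaw": 0,"jaw": 255},
    {"offset": [0.107,-0.034,0.34],"yaw": 0,"jaw": 255}
  ]
}}

```text
clock: 8.65
position: [0.5287, -0.2204, 0.2266]
ee_rot: [0.129, -0.695, 0.696, -0.128]
ft_force: [0.3, 0.1, -1.0]
grip_width: 0.229
```

Emit:
{"api": "move_arm", "payload": {
  "increments": [
    {"offset": [0.006,0,0.02],"yaw": 0,"jaw": 255},
    {"offset": [0.007,0,0.028],"yaw": 0,"jaw": 255},
    {"offset": [0.007,0,0.028],"yaw": 0,"jaw": 255},
    {"offset": [0.007,0,0.028],"yaw": 0,"jaw": 255},
    {"offset": [0.007,0,0.028],"yaw": 0,"jaw": 255}
  ]
}}

```text
clock: 9.07
position: [0.5324, -0.2469, 0.2262]
ee_rot: [0.13, -0.695, 0.695, -0.128]
ft_force: [-0.5, 0.3, -2.0]
grip_width: 0.23
```

```bash
cat > look2.py <<'E'
from h import *
import sys
np.set_printoptions(precision=4,suppress=True)
o=manip.get_obs();c=manip.camera("wrist");W=cloud(c,o)
print(o["position"],o["joint_pos"],o["grip_width"])
for q,z in [("chuck_face",.1),("chuck_floor",.066),("chuck",0),("sleeve",.08),("jaw0",.0925)]:
    for x in manip.spot_point(c,q)[:1]: print("spot",q,x["confidence"],x["centre"],atz(x["centre"],c,z,o))
for x in manip.recognise(c,"sleeve")[:1]: print(x)
m=(W[...,2]>.094)&(W[...,2]<.11)&(np.hypot(W[...,0]-.592,W[...,1]+.223)<.045)
P=W[m];print(len(P),P.mean(0))
if len(P)>20:
    (cx,cy),r=cv2.minEnclosingCircle(P[:,:2].astype(np.float32)); print("circ",cx,cy,r)
save(c,sys.argv[1])
m=m.astype(np.uint8)*255
E
python3 look2.py w4.png
```

```text
[ 0.5324 -0.2469  0.2262] [ 0.7894  0.3086 -0.5282  1.5733  0.1602  1.3046 -0.9644] 0.23042616423630605
spot chuck_face 0.77 [280.1, 132.5] [ 0.5922 -0.2272  0.1   ]
spot chuck_floor 0.94 [277.2, 129.9] [ 0.5925 -0.2247  0.066 ]
spot chuck 0.58 [278.6, 127.3] [ 0.5941 -0.2256  0.    ]Traceback (most recent call last):
  File "look2.py", line 7, in <module>
    for x in manip.spot_point(c,q)[:1]: print("spot",q,x["confidence"],x["centre"],atz(x["centre"],c,z,o))
             ~~~~~~~~~~~~~~~~^^^^^
ValueError: it knows: barrel_bit, block, carton, chuck, chuck_face, chuck_floor, cone_bit, coupling, elbow, jaw, spray, step_bit, tape
```

```bash
sed -i 's/,("sleeve",.08),("jaw0",.0925)\]/]/' look2.py; python3 look2.py w4.png
python3 - <<'E'
import cv2
i=cv2.imread("pics/w4.png");cv2.imwrite("pics/w4c.png",cv2.resize(i[60:330,160:400],None,fx=2.2,fy=2.2,interpolation=cv2.INTER_CUBIC))
E
```

```text
[ 0.5324 -0.2479  0.2269] [ 0.7897  0.308  -0.5274  1.5724  0.1607  1.3047 -0.9639] 0.2288687969174063
spot chuck_face 0.65 [277.4, 130.0] [ 0.5933 -0.2258  0.1   ]
spot chuck_floor 0.61 [276.1, 130.5] [ 0.5918 -0.2252  0.066 ]
spot chuck 0.71 [281.3, 125.7] [ 0.5968 -0.2289  0.    ]
{'bbox': [239.4, 95.0, 314.9, 168.7], 'confidence': 0.76}
2938 [ 0.5942 -0.2248  0.1007]
circ 0.5933577418327332 -0.22531268000602722 0.028668075799942017
```

View pics/w4c.png

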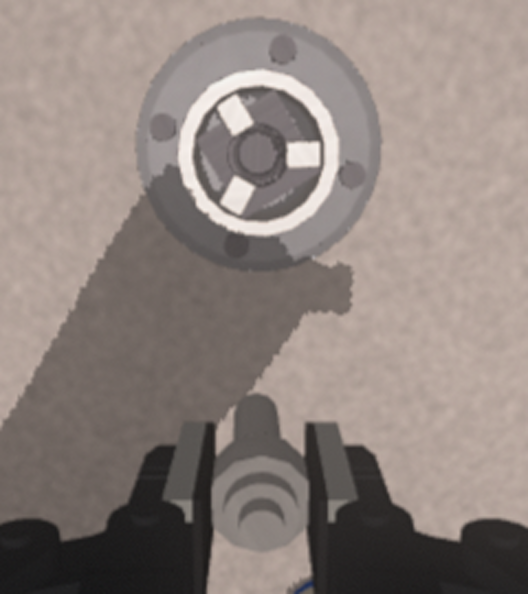

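Run:
```python
from h import *
np.set_printoptions(precision=4,suppress=True)
o=manip.get_obs();c=manip.camera("wrist");W=cloud(c,o)
M=Ro.from_quat(o["ee_rot"]).as_matrix();T=(W-o["position"])@M
m=(abs(T[...,2])<.0125)&(abs(T[...,0])<.02)&(T[...,1]>-.03)&(T[...,1]<.01)
P=T[m];
for a in np.arange(-.014,.008,.002):
    q=P[(P[:,1]>=a)&(P[:,1]<a+.002)]
    if len(q)>15: print(round(a,3),len(q),q.min(0),q.max(0),(q.min(0)+q.max(0))/2)
plan([.5935,-.225,.18])
```

```text
-0.014 61 [-0.013  -0.014  -0.0124] [ 0.002 -0.012  0.012] [-0.0055 -0.013  -0.0002]
-0.012 78 [-0.0132 -0.012  -0.0124] [ 0.0092 -0.01    0.0125] [-0.002 -0.011  0.   ]
-0.01 218 [-0.0133 -0.01   -0.0124] [ 0.0097 -0.008   0.0123] [-0.0018 -0.009  -0.0001]
-0.008 288 [-0.0133 -0.008  -0.0125] [ 0.0062 -0.006   0.0125] [-0.0035 -0.007  -0.    ]
-0.006 124 [-0.0132 -0.006  -0.0124] [ 0.0091 -0.004   0.0122] [-0.002  -0.005  -0.0001]
-0.004 475 [-0.0132 -0.004  -0.0121] [ 0.0093 -0.002   0.0123] [-0.0019 -0.003   0.0001]
-0.002 151 [-0.0131 -0.002  -0.0123] [ 0.0076 -0.      0.0124] [-0.0028 -0.001   0.0001]
0.0 369 [-0.0131  0.     -0.0124] [0.0101 0.002  0.0123] [-0.0015  0.001  -0.0001]
0.002 421 [-0.0132  0.002  -0.0123] [0.0113 0.004  0.0124] [-0.0009  0.003   0.0001]
0.004 102 [-0.0131  0.004  -0.0124] [-0.0025  0.006   0.0121] [-0.0078  0.005  -0.0002]
0.006 120 [-0.0129  0.006  -0.0121] [-0.0027  0.008   0.0123] [-0.0078  0.007   0.0001]
off [-0.0659  0.0466 -0.0005] yaw None pos [ 0.5322 -0.2489  0.2268] q7 -0.964
```

Emit:
{"api": "move_arm", "payload": {
  "increments": [
    {"offset": [-0.03,0.0,0],"yaw": 0,"jaw": 255},
    {"offset": [-0.055,0.015,0],"yaw": 0,"jaw": 255},
    {"offset": [-0.066,0.035,0],"yaw": 0,"jaw": 255},
    {"offset": [-0.066,0.046,0],"yaw": 0,"jaw": 255},
    {"offset": [-0.066,0.046,0],"yaw": 0,"jaw": 255},
    {"offset": [-0.066,0.046,0],"yaw": 0,"jaw": 255},
    {"offset": [-0.066,0.046,0],"yaw": 0,"jaw": 255},
    {"offset": [-0.066,0.046,0],"yaw": 0,"jaw": 255}
  ]
}}

```text
clock: 10.23
position: [0.5937, -0.2264, 0.1821]
ee_rot: [0.128, -0.694, 0.696, -0.128]
ft_force: [0.1, -0.3, -0.4]
grip_width: 0.23
```

Run:
```python
from h import *
plan([.594,-.225,.121]); print(manip.get_obs()["ft_force"])
```

```text
off [-0.0008  0.0611 -0.0014] yaw None pos [ 0.5937 -0.2264  0.1821] q7 -1.073
[ 0.10744684 -0.25856681 -0.43058067]
```

Descend in two stages, watching force.

Emit:
{"api": "move_arm", "payload": {
  "increments": [
    {"offset": [-0.001,0.01,-0.0015],"yaw": 0,"jaw": 255},
    {"offset": [-0.001,0.02,-0.0015],"yaw": 0,"jaw": 255},
    {"offset": [-0.001,0.03,-0.0015],"yaw": 0,"jaw": 255},
    {"offset": [-0.001,0.038,-0.0015],"yaw": 0,"jaw": 255},
    {"offset": [-0.001,0.042,-0.0015],"yaw": 0,"jaw": 255},
    {"offset": [-0.001,0.045,-0.0015],"yaw": 0,"jaw": 255},
    {"offset": [-0.001,0.045,-0.0015],"yaw": 0,"jaw": 255}
  ]
}}

```text
clock: 10.82
position: [0.5939, -0.2246, 0.1362]
ee_rot: [0.128, -0.695, 0.696, -0.128]
ft_force: [-0.2, 0.4, -0.9]
grip_width: 0.232
```

Emit:
{"api": "move_arm", "payload": {
  "increments": [
    {"offset": [0,0.003,0],"yaw": 0,"jaw": 255},
    {"offset": [0,0.006,0],"yaw": 0,"jaw": 255},
    {"offset": [0,0.009,0],"yaw": 0,"jaw": 255},
    {"offset": [0,0.012,0],"yaw": 0,"jaw": 255},
    {"offset": [0,0.012,0],"yaw": 0,"jaw": 255}
  ]
}}

```text
clock: 11.23
position: [0.5935, -0.2246, 0.1235]
ee_rot: [0.129, -0.695, 0.696, -0.127]
ft_force: [-0.3, -0.4, -2.0]
grip_width: 0.231
```

Run:
```python
from h import *
plan([.594,-.225,.121]); print(manip.get_obs()["ft_force"],manip.get_obs()["torque"])
```

```text
off [-0.0003  0.0025  0.0005] yaw None pos [ 0.5935 -0.2246  0.1235] q7 -1.096
[-0.3458294  -0.41534306 -1.97422519] [0.01244722 0.00515472 0.01892878]
```

Emit:
{"api": "move_arm", "payload": {
  "increments": [
    {"offset": [0,0.001,0],"yaw": 0,"jaw": 255},
    {"offset": [0,0.002,0],"yaw": 0,"jaw": 255},
    {"offset": [0,0.003,0],"yaw": 0,"jaw": 255},
    {"offset": [0,0.003,0],"yaw": 0,"jaw": 255}
  ]
}}

```text
clock: 11.57
position: [0.5938, -0.2246, 0.1209]
ee_rot: [0.128, -0.695, 0.696, -0.128]
ft_force: [0.4, 0.5, 1.6]
grip_width: 0.23
```

Emit:
{"api": "move_arm", "payload": {
  "increments": [
    {"offset": [0,0,0],"yaw": 0,"jaw": 200},
    {"offset": [0,0,0],"yaw": 0,"jaw": 100},
    {"offset": [0,0,0],"yaw": 0,"jaw": 0},
    {"offset": [0,0,0],"yaw": 0,"jaw": 0},
    {"offset": [0,0,0],"yaw": 0,"jaw": 0},
    {"offset": [0,0,0],"yaw": 0,"jaw": 0},
    {"offset": [0,0,0],"yaw": 0,"jaw": 0}
  ]
}}

```text
clock: 12.15
position: [0.5938, -0.2246, 0.1209]
ee_rot: [0.128, -0.695, 0.696, -0.128]
ft_force: [-0.3, 0.3, -0.0]
grip_width: 0.999
```

Emit:
{"api": "move_arm", "payload": {
  "increments": [
    {"offset": [0,-0.02,0],"yaw": 0,"jaw": 0},
    {"offset": [0,-0.045,0],"yaw": 0,"jaw": 0},
    {"offset": [0,-0.07,0],"yaw": 0,"jaw": 0},
    {"offset": [0,-0.08,0],"yaw": 0,"jaw": 0},
    {"offset": [0,-0.08,0],"yaw": 0,"jaw": 0},
    {"offset": [0,-0.08,0],"yaw": 0,"jaw": 0}
  ]
}}

```text
clock: 12.65
position: [0.5939, -0.2245, 0.2006]
ee_rot: [0.128, -0.695, 0.696, -0.128]
ft_force: [0.3, -1.0, 0.3]
grip_width: 1.002
```

```bash
cat > look3.py <<'E'
from h import *
import sys
np.set_printoptions(precision=4,suppress=True)
o=manip.get_obs();c=manip.camera("wrist");W=cloud(c,o)
m=(np.hypot(W[...,0]-.5935,W[...,1]+.225)<.02)&(W[...,2]>.103)
P=W[m];print(len(P),"head",P.mean(0),P.min(0),P.max(0))
for lo,hi in [(.1275,.134),(.1225,.1275),(.116,.1225)]:
    q=P[(P[:,2]>lo)&(P[:,2]<hi)]
    if len(q)>5:
        (x,y),r=cv2.minEnclosingCircle(q[:,:2].astype(np.float32)); print("z",lo,len(q),x,y,r,np.median(q[:,2]))
m=(W[...,2]>.094)&(W[...,2]<.104)&(np.hypot(W[...,0]-.5935,W[...,1]+.225)<.035)
(x,y),r=cv2.minEnclosingCircle(W[m][:,:2].astype(np.float32)); print("rim",x,y,r)
i=c["pixels"][:,:,::-1];cv2.imwrite("pics/"+sys.argv[1],cv2.resize(i[60:330,140:420],None,fx=2.2,fy=2.2,interpolation=cv2.INTER_CUBIC))
plan([.5935,-.225,.085]);print(o["joint_pos"],o["ft_force"],o["torque"])
E
python3 look3.py w5.png
```

```text
8067 head [ 0.6047 -0.2211  0.2519] [ 0.5759 -0.2408  0.103 ] [ 0.6123 -0.2059  0.2772]
z 0.1275 146 0.5923404693603516 -0.2257232367992401 0.00448633311316371 0.12869711315286425
z 0.1225 229 0.5927639603614807 -0.22533008456230164 0.007759714499115944 0.12388708512486286
z 0.116 371 0.5928646326065063 -0.2252177596092224 0.011101311072707176 0.11878727107323454
rim 0.5936410427093506 -0.2251729667186737 0.028596023097634315
off [-0.0001  0.1147  0.0005] yaw None pos [ 0.5934 -0.2244  0.1997] q7 -1.07
[ 0.6868  0.4328 -0.5289  1.4742  0.2245  1.2945 -1.0702] [ 0.3158 -0.9878  0.2667] [-0.0488 -0.0007 -0.006 ]
```

View pics/w5.png

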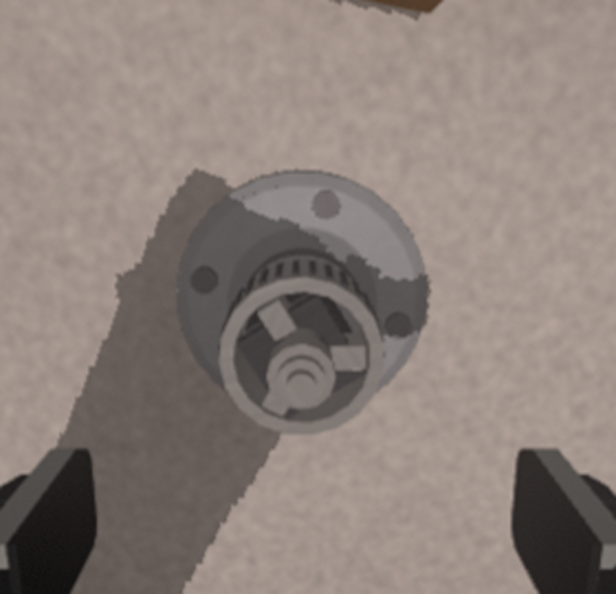

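Emit:
{"api": "move_arm", "payload": {
  "increments": [
    {"offset": [0,0,0],"yaw": -7,"jaw": 0},
    {"offset": [0,0,0],"yaw": -14,"jaw": 0},
    {"offset": [0,0,0],"yaw": -21,"jaw": 0},
    {"offset": [0,0,0],"yaw": -28,"jaw": 0},
    {"offset": [0,0,0],"yaw": -35,"jaw": 0},
    {"offset": [0,0,0],"yaw": -42,"jaw": 0},
    {"offset": [0,0,0],"yaw": -49,"jaw": 0},
    {"offset": [0,0,0],"yaw": -56,"jaw": 0},
    {"offset": [0,0,0],"yaw": -63,"jaw": 0},
    {"offset": [0,0,0],"yaw": -70,"jaw": 0}
  ]
}}

```text
clock: 13.53
position: [0.5927, -0.2242, 0.1977]
ee_rot: [0.506, -0.496, 0.494, -0.504]
ft_force: [-0.1, -0.2, -1.6]
grip_width: 0.997
```

Run:
```python
from h import *
plan([.5935,-.225,.086]);print(manip.get_obs()["joint_pos"],Ro.from_quat(manip.get_obs()["ee_rot"]).as_matrix().round(3))
```

```text
off [0.0007 0.1117 0.0013] yaw None pos [ 0.5927 -0.2242  0.1977] q7 0.089
[ 0.83090946  0.4841893  -0.73605341  1.46898025  0.33007139  1.31917637
  0.08944769] [[ 0.021 -0.004  1.   ]
 [-1.    -0.001  0.021]
 [ 0.001 -1.    -0.004]]
```

Emit:
{"api": "move_arm", "payload": {
  "increments": [
    {"offset": [0,0,0],"yaw": -7,"jaw": 0},
    {"offset": [0,0,0],"yaw": -14,"jaw": 0},
    {"offset": [0,0,0],"yaw": -21,"jaw": 0},
    {"offset": [0,0,0],"yaw": -28,"jaw": 0},
    {"offset": [0,0,0],"yaw": -35,"jaw": 0},
    {"offset": [0,0,0],"yaw": -42,"jaw": 0},
    {"offset": [0,0,0],"yaw": -49,"jaw": 0},
    {"offset": [0,0,0],"yaw": -56,"jaw": 0},
    {"offset": [0,0,0],"yaw": -63,"jaw": 0},
    {"offset": [0,0,0],"yaw": -70,"jaw": 0}
  ]
}}

```text
clock: 14.37
position: [0.592, -0.224, 0.1958]
ee_rot: [0.698, -0.116, 0.111, -0.698]
ft_force: [0.7, 0.8, 0.3]
grip_width: 1.003
```

Emit:
{"api": "move_arm", "payload": {
  "increments": [
    {"offset": [0,0,0],"yaw": -7,"jaw": 0},
    {"offset": [0,0,0],"yaw": -14,"jaw": 0},
    {"offset": [0,0,0],"yaw": -21,"jaw": 0},
    {"offset": [0,0,0],"yaw": -28,"jaw": 0},
    {"offset": [0,0,0],"yaw": -28,"jaw": 0},
    {"offset": [0,0,0],"yaw": -28,"jaw": 0}
  ]
}}

```text
clock: 14.87
position: [0.5915, -0.2238, 0.1944]
ee_rot: [-0.704, -0.055, 0.061, 0.706]
ft_force: [-0.4, -1.2, -0.3]
grip_width: 1.001
```

Run:
```python
from h import *
plan([.5935,-.225,.086]);print(manip.get_obs()["joint_pos"],Ro.from_quat(manip.get_obs()["ee_rot"]).as_matrix().round(3))
```

```text
off [ 0.0027  0.1084 -0.0018] yaw None pos [ 0.5915 -0.2238  0.1944] q7 1.682
[ 1.01911341  0.60566576 -1.04807571  1.46247899  0.52462807  1.38399939
  1.68193214] [[ 0.987 -0.008 -0.163]
 [ 0.163  0.002  0.987]
 [-0.008 -1.     0.003]]
```

Emit:
{"api": "move_arm", "payload": {
  "increments": [
    {"offset": [0.0027,0.02,-0.0018],"yaw": 0,"jaw": 0},
    {"offset": [0.0027,0.045,-0.0018],"yaw": 0,"jaw": 0},
    {"offset": [0.0027,0.07,-0.0018],"yaw": 0,"jaw": 0},
    {"offset": [0.0027,0.09,-0.0018],"yaw": 0,"jaw": 0},
    {"offset": [0.0027,0.103,-0.0018],"yaw": 0,"jaw": 0},
    {"offset": [0.0027,0.108,-0.0018],"yaw": 0,"jaw": 0},
    {"offset": [0.0027,0.108,-0.0018],"yaw": 0,"jaw": 0},
    {"offset": [0.0027,0.108,-0.0018],"yaw": 0,"jaw": 0}
  ]
}}

```text
clock: 15.53
position: [0.594, -0.2249, 0.0872]
ee_rot: [-0.704, -0.055, 0.06, 0.706]
ft_force: [0.8, -0.2, 0.8]
grip_width: 1.001
```

Run:
```python
from h import *
plan([.5935,-.225,.086]);o=manip.get_obs();print(o["ft_force"],o["torque"])
```

```text
off [-0.0005  0.0012 -0.0001] yaw None pos [ 0.594  -0.2249  0.0872] q7 1.626
[ 0.75869186 -0.24763614  0.80969008] [ 0.00544742 -0.03454061  0.06083585]
```

Emit:
{"api": "move_arm", "payload": {
  "increments": [
    {"offset": [-0.0003,0.001,0],"yaw": 0,"jaw": 255},
    {"offset": [-0.0003,0.001,0],"yaw": 0,"jaw": 255},
    {"offset": [-0.0003,0.001,0],"yaw": 0,"jaw": 255},
    {"offset": [-0.0003,0.001,0],"yaw": 0,"jaw": 255},
    {"offset": [-0.0003,0.001,0],"yaw": 0,"jaw": 255},
    {"offset": [-0.0003,0.001,0],"yaw": 0,"jaw": 255}
  ],
  "squeeze": 60
}}

```text
clock: 16.03
position: [0.5942, -0.2244, 0.0877]
ee_rot: [-0.704, -0.055, 0.059, 0.706]
ft_force: [-2.1, 1.9, 6.4]
grip_width: 0.639
```

Emit:
{"api": "move_arm", "payload": {
  "increments": [
    {"offset": [0,0,0],"yaw": 3,"jaw": 255},
    {"offset": [0,0,0],"yaw": 8,"jaw": 255},
    {"offset": [0,0,0],"yaw": 13,"jaw": 255},
    {"offset": [0,0,0],"yaw": 18,"jaw": 255},
    {"offset": [0,0,0],"yaw": 23,"jaw": 255},
    {"offset": [0,0,0],"yaw": 23,"jaw": 255}
  ]
}}

```text
clock: 16.53
position: [0.5941, -0.2255, 0.0878]
ee_rot: [0.702, -0.088, 0.084, -0.702]
ft_force: [1.5, -3.9, -4.1]
grip_width: 0.636
```

```bash
cat > st.py <<'E'
from h import *
o=manip.get_obs();M=Ro.from_quat(o["ee_rot"]).as_matrix();z=M[:,2]
print("F",o["ft_force"].round(2),"T",o["torque"].round(3),"grip",round(o["grip_width"],3),"pos",np.round(o["position"],4),"q7",round(o["joint_pos"][6],3),"zang",np.degrees(np.arctan2(z[1],z[0])).round(2),"off",(M.T@(np.array([.5935,-.225,.086])-o["position"])).round(4),o["clock"])
E
python3 st.py
```

```text
F [ 1.5  -3.9  -4.15] T [-0.356 -0.38  -0.237] grip 0.636 pos [ 0.5941 -0.2255  0.0878] q7 1.254 zang 75.99 off [-0.0007  0.0018  0.0003] 16.5333
```

Emit:
{"api": "move_arm", "payload": {
  "increments": [
    {"offset": [0,0,0],"yaw": 6,"jaw": 255},
    {"offset": [0,0,0],"yaw": 12,"jaw": 255},
    {"offset": [0,0,0],"yaw": 18,"jaw": 255},
    {"offset": [0,0,0],"yaw": 24,"jaw": 255},
    {"offset": [0,0,0],"yaw": 30,"jaw": 255},
    {"offset": [0,0,0],"yaw": 36,"jaw": 255},
    {"offset": [0,0,0],"yaw": 42,"jaw": 255},
    {"offset": [0,0,0],"yaw": 48,"jaw": 255},
    {"offset": [0,0,0],"yaw": 54,"jaw": 255},
    {"offset": [0,0,0],"yaw": 54,"jaw": 255}
  ]
}}

```text
clock: 17.37
position: [0.5926, -0.2275, 0.0878]
ee_rot: [0.587, -0.399, 0.395, -0.583]
ft_force: [-9.4, -5.1, 0.8]
grip_width: 0.638
```

```bash
python3 st.py
python3 - <<'E'
from h import *
c=manip.camera("wrist");i=c["pixels"][:,:,::-1];cv2.imwrite("pics/w6.png",cv2.resize(i[160:400,140:420],None,fx=2.4,fy=2.4,interpolation=cv2.INTER_CUBIC))
E
```

```text
F [-9.45 -5.14  0.83] T [-0.588  0.474 -0.19 ] grip 0.638 pos [ 0.5926 -0.2275  0.0878] q7 0.385 zang 21.66 off [-0.002   0.0018  0.0018] 17.3667
```

View pics/w6.png

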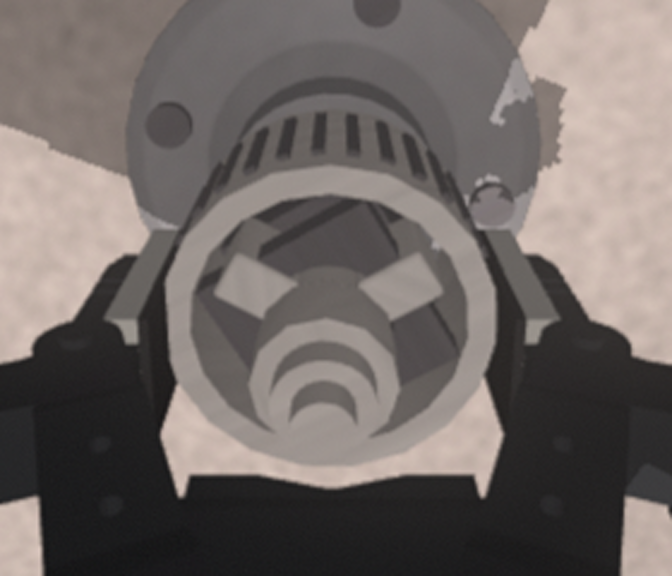

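Emit:
{"api": "move_arm", "payload": {
  "increments": [
    {"offset": [-0.001,0,0.001],"yaw": 5,"jaw": 255},
    {"offset": [-0.002,0,0.002],"yaw": 10,"jaw": 255},
    {"offset": [-0.002,0,0.002],"yaw": 15,"jaw": 255},
    {"offset": [-0.002,0,0.002],"yaw": 20,"jaw": 255},
    {"offset": [-0.002,0,0.002],"yaw": 25,"jaw": 255},
    {"offset": [-0.002,0,0.002],"yaw": 30,"jaw": 255},
    {"offset": [-0.002,0,0.002],"yaw": 30,"jaw": 255}
  ]
}}

```text
clock: 18.0
position: [0.5912, -0.2277, 0.0878]
ee_rot: [-0.467, 0.537, -0.533, 0.458]
ft_force: [-15.5, -6.4, 4.7]
grip_width: 0.637
```

```bash
python3 st.py
```

```text
F [-15.46  -6.44   4.67] T [-1.398  1.261 -0.094] grip 0.637 pos [ 0.5912 -0.2277  0.0878] q7 -0.099 zang -8.36 off [-0.003   0.0017  0.0019] 18.0
```

Emit:
{"api": "move_arm", "payload": {
  "increments": [
    {"offset": [0,0,0],"yaw": 0,"jaw": 60},
    {"offset": [0,0,0],"yaw": 0,"jaw": 0},
    {"offset": [-0.0027,0.001,0],"yaw": 0,"jaw": 0},
    {"offset": [-0.0027,0.001,0],"yaw": 0,"jaw": 0},
    {"offset": [-0.0027,0.001,0],"yaw": 0,"jaw": 0},
    {"offset": [-0.0027,0.001,0],"yaw": 0,"jaw": 255},
    {"offset": [-0.0027,0.001,0],"yaw": 0,"jaw": 255},
    {"offset": [-0.0027,0.001,0],"yaw": 0,"jaw": 255},
    {"offset": [-0.0027,0.001,0],"yaw": 0,"jaw": 255},
    {"offset": [-0.0027,0.001,0],"yaw": 0,"jaw": 255}
  ]
}}

```text
clock: 18.83
position: [0.5913, -0.2249, 0.0872]
ee_rot: [-0.467, 0.537, -0.533, 0.457]
ft_force: [-5.3, 2.6, 5.6]
grip_width: 0.636
```

```bash
python3 st.py
```

```text
F [-5.35  2.55  5.62] T [0.244 0.717 0.021] grip 0.636 pos [ 0.5913 -0.2249  0.0872] q7 -0.104 zang -8.35 off [-0.0002  0.0012  0.0022] 18.8333
```

Emit:
{"api": "move_arm", "payload": {
  "increments": [
    {"offset": [0,0,0],"yaw": 3,"jaw": 255},
    {"offset": [0,0,0],"yaw": 6,"jaw": 255},
    {"offset": [0,0,0],"yaw": 9,"jaw": 255},
    {"offset": [0,0,0],"yaw": 12,"jaw": 255}
  ]
}}

```text
clock: 19.17
position: [0.5913, -0.2249, 0.0873]
ee_rot: [-0.408, 0.582, -0.58, 0.398]
ft_force: [-0.9, 0.1, 0.7]
grip_width: 0.638
```

```bash
python3 st.py
```

```text
F [-0.88  0.12  0.75] T [0.092 0.106 0.188] grip 0.638 pos [ 0.5913 -0.2249  0.0873] q7 -0.3 zang -20.47 off [-0.0007  0.0012  0.0021] 19.1667
```

Emit:
{"api": "move_arm", "payload": {
  "increments": [
    {"offset": [0,0,0],"yaw": 3,"jaw": 255},
    {"offset": [0,0,0],"yaw": 6,"jaw": 255},
    {"offset": [0,0,0],"yaw": 8,"jaw": 255}
  ]
}}

```text
clock: 19.42
position: [0.5913, -0.2249, 0.0873]
ee_rot: [-0.366, 0.609, -0.607, 0.356]
ft_force: [0.5, -0.0, 0.4]
grip_width: 0.635
```

```bash
python3 st.py
```

```text
F [ 0.51 -0.01  0.44] T [0.108 0.084 0.18 ] grip 0.635 pos [ 0.5913 -0.2249  0.0873] q7 -0.431 zang -28.62 off [-0.001   0.0012  0.002 ] 19.4167
```

Emit:
{"api": "move_arm", "payload": {
  "increments": [
    {"offset": [0,0,0],"yaw": 3,"jaw": 255},
    {"offset": [0,0,0],"yaw": 6,"jaw": 255},
    {"offset": [0,0,0],"yaw": 8,"jaw": 255}
  ]
}}

```text
clock: 19.67
position: [0.5912, -0.2248, 0.0873]
ee_rot: [-0.322, 0.633, -0.631, 0.312]
ft_force: [-0.7, -0.5, 1.1]
grip_width: 0.636
```

```bash
python3 st.py
```

```text
F [-0.73 -0.45  1.09] T [0.225 0.168 0.176] grip 0.636 pos [ 0.5912 -0.2248  0.0873] q7 -0.562 zang -36.76 off [-0.0012  0.0012  0.0019] 19.6667
```

Emit:
{"api": "move_arm", "payload": {
  "increments": [
    {"offset": [0,0,0],"yaw": 3,"jaw": 255},
    {"offset": [0,0,0],"yaw": 6,"jaw": 255},
    {"offset": [0,0,0],"yaw": 6,"jaw": 255}
  ]
}}

```text
clock: 19.92
position: [0.5912, -0.2249, 0.0873]
ee_rot: [-0.288, 0.649, -0.648, 0.277]
ft_force: [0.0, -1.4, 1.0]
grip_width: 0.637
```

```bash
python3 st.py
```

```text
F [ 0.01 -1.36  0.95] T [ 0.336  0.216 -0.181] grip 0.637 pos [ 0.5912 -0.2249  0.0873] q7 -0.661 zang -42.9 off [-0.0014  0.0013  0.0018] 19.9167
```

Emit:
{"api": "move_arm", "payload": {
  "increments": [
    {"offset": [0,0,0],"yaw": 3,"jaw": 255},
    {"offset": [0,0,0],"yaw": 6,"jaw": 255},
    {"offset": [0,0,0],"yaw": 9,"jaw": 255}
  ]
}}

```text
clock: 20.17
position: [0.5912, -0.2248, 0.0873]
ee_rot: [-0.236, 0.668, -0.668, 0.225]
ft_force: [1.2, -1.1, 1.2]
grip_width: 0.637
```

```bash
python3 st.py
```

```text
F [ 1.17 -1.1   1.17] T [0.561 0.203 0.255] grip 0.637 pos [ 0.5912 -0.2248  0.0873] q7 -0.807 zang -51.91 off [-0.0017  0.0012  0.0015] 20.1667
```

Emit:
{"api": "move_arm", "payload": {
  "increments": [
    {"offset": [0,0,0],"yaw": 3,"jaw": 255},
    {"offset": [0,0,0],"yaw": 6,"jaw": 255}
  ]
}}

```text
clock: 20.33
position: [0.5913, -0.2248, 0.0873]
ee_rot: [0.201, -0.679, 0.68, -0.19]
ft_force: [0.5, -0.0, 0.7]
grip_width: 0.636
```

```bash
python3 st.py
```

```text
F [ 0.46 -0.03  0.68] T [0.683 0.235 0.289] grip 0.636 pos [ 0.5913 -0.2248  0.0873] q7 -0.904 zang -57.94 off [-0.0018  0.0013  0.0014] 20.3333
```

Emit:
{"api": "move_arm", "payload": {
  "increments": [
    {"offset": [0,0,0],"yaw": 2,"jaw": 255},
    {"offset": [0,0,0],"yaw": 4,"jaw": 255}
  ]
}}

```text
clock: 20.5
position: [0.5912, -0.2247, 0.0872]
ee_rot: [0.177, -0.686, 0.686, -0.166]
ft_force: [0.3, -1.6, 0.7]
grip_width: 0.639
```

```bash
python3 st.py
```

```text
F [ 0.31 -1.63  0.72] T [0.739 0.271 0.315] grip 0.639 pos [ 0.5912 -0.2247  0.0872] q7 -0.969 zang -61.92 off [-0.0019  0.0012  0.0013] 20.5
```

Emit:
{"api": "move_arm", "payload": {
  "increments": [
    {"offset": [0,0,0],"yaw": 2,"jaw": 255},
    {"offset": [0,0,0],"yaw": 4,"jaw": 255}
  ]
}}

```text
clock: 20.67
position: [0.5912, -0.2248, 0.0873]
ee_rot: [0.153, -0.691, 0.692, -0.142]
ft_force: [0.1, -2.2, 1.2]
grip_width: 0.637
```

```bash
python3 st.py
```

```text
F [ 0.09 -2.23  1.25] T [0.895 0.22  0.365] grip 0.637 pos [ 0.5912 -0.2248  0.0873] q7 -1.033 zang -65.9 off [-0.002   0.0012  0.0011] 20.6667
```

Emit:
{"api": "move_arm", "payload": {
  "increments": [
    {"offset": [0,0,0],"yaw": 2,"jaw": 255},
    {"offset": [0,0,0],"yaw": 4,"jaw": 255}
  ]
}}

```text
clock: 20.83
position: [0.5913, -0.2248, 0.0873]
ee_rot: [0.129, -0.696, 0.697, -0.118]
ft_force: [0.5, -1.3, 0.9]
grip_width: 0.637
```

```bash
python3 st.py
python3 - <<'E'
from h import *
c=manip.camera("wrist");i=c["pixels"][:,:,::-1];cv2.imwrite("pics/w7.png",cv2.resize(i[200:400,170:390],None,fx=3,fy=3,interpolation=cv2.INTER_CUBIC))
E
python3 st.py
```

```text
F [ 0.51 -1.33  0.93] T [0.894 0.139 0.404] grip 0.637 pos [ 0.5913 -0.2248  0.0873] q7 -1.097 zang -69.86 off [-0.002   0.0013  0.001 ] 20.8333
F [ 0.07 -1.82  0.53] T [0.97  0.099 0.108] grip 0.637 pos [ 0.5912 -0.2247  0.0873] q7 -1.099 zang -70.02 off [-0.002   0.0012  0.001 ] 20.8833
```

View pics/w7.png

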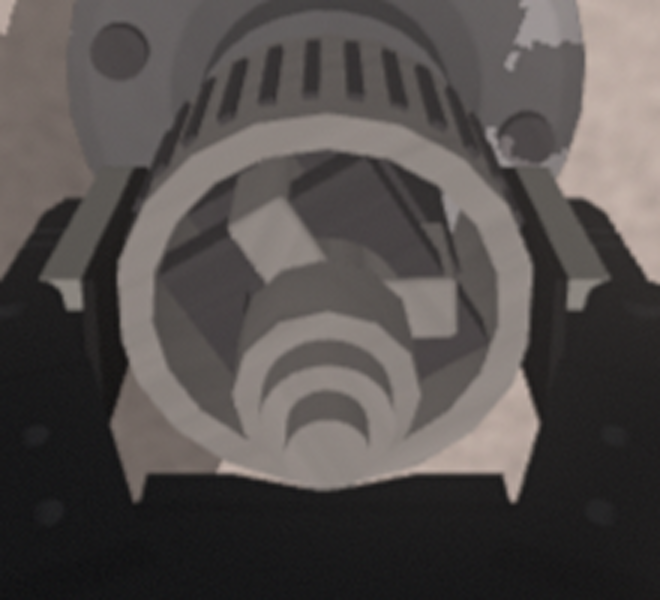

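Emit:
{"api": "move_arm", "payload": {
  "increments": [
    {"offset": [0,0,0],"yaw": 2,"jaw": 255},
    {"offset": [0,0,0],"yaw": 4,"jaw": 255},
    {"offset": [0,0,0],"yaw": 5,"jaw": 255}
  ]
}}

```text
clock: 21.13
position: [0.5913, -0.2247, 0.0873]
ee_rot: [0.098, -0.701, 0.701, -0.087]
ft_force: [0.1, -1.6, 1.0]
grip_width: 0.639
```

```bash
python3 st.py
```

```text
F [ 0.14 -1.63  0.96] T [1.075 0.079 0.488] grip 0.639 pos [ 0.5913 -0.2247  0.0873] q7 -1.18 zang -75.0 off [-0.0021  0.0012  0.0009] 21.1333
```

Emit:
{"api": "move_arm", "payload": {
  "increments": [
    {"offset": [0,0,0],"yaw": 0,"jaw": 255},
    {"offset": [0,0,0],"yaw": 0,"jaw": 100},
    {"offset": [0,0,0],"yaw": 0,"jaw": 0},
    {"offset": [0,0,0],"yaw": 0,"jaw": 0},
    {"offset": [0,0,0],"yaw": 0,"jaw": 0},
    {"offset": [0,-0.02,0],"yaw": 0,"jaw": 0},
    {"offset": [0,-0.045,0],"yaw": 0,"jaw": 0},
    {"offset": [0,-0.07,0],"yaw": 0,"jaw": 0},
    {"offset": [0,-0.095,0],"yaw": 0,"jaw": 0},
    {"offset": [0,-0.115,0],"yaw": 0,"jaw": 0}
  ]
}}

```text
clock: 21.97
position: [0.5933, -0.2243, 0.2045]
ee_rot: [0.097, -0.7, 0.702, -0.088]
ft_force: [0.2, 0.0, -0.4]
grip_width: 1.001
```

Emit:
{"api": "move_arm", "payload": {
  "increments": [
    {"offset": [0,0,0],"yaw": 0,"jaw": 0},
    {"offset": [0,0,0],"yaw": 0,"jaw": 0},
    {"offset": [0,0,0],"yaw": 0,"jaw": 0}
  ]
}}

```text
clock: 22.22
position: [0.593, -0.2242, 0.2037]
ee_rot: [0.098, -0.7, 0.702, -0.088]
ft_force: [-0.0, 0.5, -0.3]
grip_width: 1.0
```

```bash
python3 look3.py w8.png
```

```text
8038 head [ 0.6053 -0.222   0.2552] [ 0.5828 -0.2392  0.1031] [ 0.6111 -0.2068  0.28  ]
z 0.1275 138 0.5910170674324036 -0.22605855762958527 0.0034455477725714445 0.12879346275228784
z 0.1225 228 0.5931016206741333 -0.22584396600723267 0.007397715002298355 0.12384789790920878
z 0.116 366 0.5936379432678223 -0.2254663109779358 0.011226655915379524 0.11877570477669924
rim 0.5935940742492676 -0.2253459393978119 0.028692595660686493
off [-0.0023  0.1181  0.0011] yaw None pos [ 0.5928 -0.2241  0.2032] q7 -1.145
[ 0.6098  0.4205 -0.4297  1.4658  0.1839  1.3072 -1.1449] [-0.0337  0.4505 -0.3296] [-0.014  -0.0396 -0.0026]
```

View pics/w8.png

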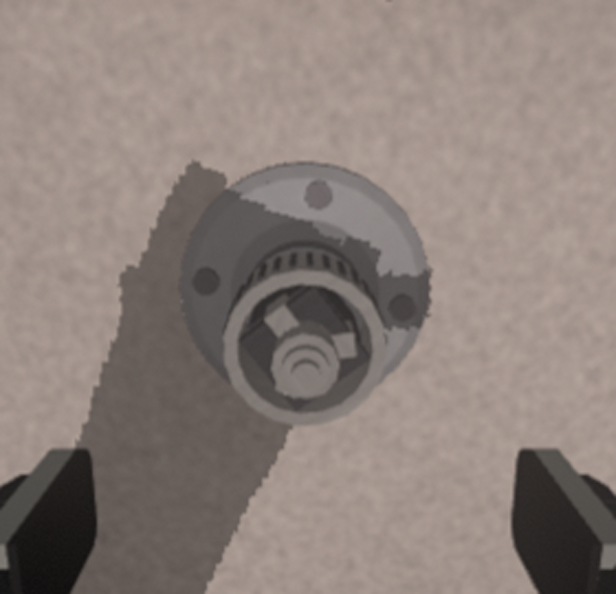

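Run:
```python
from h import *
np.set_printoptions(precision=4,suppress=True)
for k in range(2):
    o=manip.get_obs();W=cloud(manip.camera("wrist"),o)
    r=np.hypot(W[...,0]-.5935,W[...,1]+.225)
    for lo,hi in [(.1175,.1205),(.1225,.1255),(.1275,.1305)]:
        P=W[(r<.013)&(W[...,2]>lo)&(W[...,2]<hi)]
        A=np.c_[P[:,:2]-P[:,:2].mean(0),np.ones(len(P))];print(lo,len(P),np.linalg.lstsq(A,P[:,2],rcond=None)[0],P.min(0),P.max(0))
    m=(W[...,2]>.097)&(W[...,2]<.103)&(r<.03)&(r>.02)
    P=W[m];A=np.c_[P[:,:2]-P[:,:2].mean(0),np.ones(len(P))];print("rim",len(P),np.linalg.lstsq(A,P[:,2],rcond=None)[0])
```

```text
0.1175 318 [-0.0024  0.0045  0.1189] [ 0.5829 -0.2359  0.1176] [ 0.6043 -0.2148  0.1205]
0.1225 202 [-0.0164  0.0069  0.1238] [ 0.5861 -0.2329  0.1226] [ 0.6012 -0.2181  0.1254]
0.1275 138 [-0.0256  0.0456  0.1289] [ 0.5893 -0.2299  0.1276] [ 0.5982 -0.221   0.1304]
rim 1534 [0.0037 0.0003 0.1006]
0.1175 316 [-0.0147  0.0038  0.1187] [ 0.5831 -0.236   0.1175] [ 0.6046 -0.2146  0.1203]
0.1225 212 [-0.0104  0.008   0.1238] [ 0.5863 -0.2328  0.1225] [ 0.6013 -0.218   0.1254]
0.1275 144 [-0.0159  0.0329  0.1288] [ 0.5894 -0.23    0.1276] [ 0.5984 -0.2209  0.1304]
rim 1547 [ 0.0026 -0.0007  0.1006]
```

Upright (tilt under about 0.01–0.02 rad), concentric and home. Handing in.

```bash
python3 -c "
from workcell import manip
print(manip.hand_in())"
```

```text
the job is handed in; nothing more can be done
None
```

The step bit is in the chuck, released and tightened, and I handed the job in at about 22 s on the robot's clock. No verdict was reported, and I could not measure the force of each jaw on the shank.

**What I did:** I lifted the step bit out of the block, lowered it shank-down into the chuck until the foot met the floor, and let go. I then turned the sleeve clockwise about 174° with the gripper. Partway round, side force on the gripper had built up to about 17 N, so I regripped the sleeve about 2 mm from where the camera had placed its centre. I stopped when the turning torque reached about 0.49 N m, up from about 0.19 N m when the sleeve was free.

**Last checks (wrist camera):**
- **Height:** the step tops stood at 0.119, 0.124 and 0.129 m. A fully home bit gives 0.118, 0.123 and 0.128 m, which is within the camera error.
- **Position and tilt:** the head was within 1 mm of the sleeve's centre. The larger two steps showed a tilt below 0.02 rad; the small top step gave a noisier 0.04–0.05 rad.
- **Robot:** the gripper was open, about 0.1 m above the sleeve grip, with no force on it.

**Not confirmed:**
- **Jaw force:** I only inferred it from the torque rise, at most about 65 N per jaw. The third jaw was hidden under the head in the pictures.
- **Other items:** I did not look at the other bits and goods again after lifting the bit, but no move went near them.
- **Early fit circle:** a circle fitted to the top step alone was 2.6 mm off centre because of a clipped point set. Refitting the outlines showed the steps concentric.

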